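Unlock the gauge case and bring the key home

TASK

Take the key from its stand, feel it gently into the lock of the gauge case until its collar is down on the lock, and turn it clockwise until the sprung lid pops up. Then turn it back to the one position where it comes out, draw it out and put it back in its stand, collar fully down and lid left up. Never force the key, the lock or the case, and leave the other things on the bench alone.

Things in the scene. Friction and masses are not known exactly. Their poses are not given: they have to be found in the camera images.
- case: Fixed grey steel gauge case, 140 (x) x 170 (y) mm; origin: centre of its underside, z up. The -x 50 mm is a lock deck, top at z 51.5 mm, with a round steel lock in it; behind it a windowed lid (top at z 50.5 mm) hinged along the +x edge, sprung to pop up. The lock's fixed face is 25 mm across, 56 mm up, with a straight key slot 20 x 7 mm, long way along the case's x, and a 36 mm bezel.
- lock_hole (a point): Centre of the lock's oversize mounting hole, at the height of the lock's face: case frame (-46, 0, 56) mm, axes as the case. The lock was clamped by hand in that hole: the middle of its key slot lies anywhere up to 4 mm off this point in case x and up to 4 mm in case y, and no reading gives it; it must be felt or seen. The lock is not turned: the slot is square to the case.
- barrel (a joint): Angle of the turning barrel 5 mm under the lock's fixed face, rad: 0 = home, its slot under the face slot, the only place where the key goes in or comes out (blade within about 0.1 rad of the slot); grows clockwise from above to a hard stop at 1.40. Stays where it is left; takes about 0.15 to 0.2 N m. Key has about 0.11 rad play either way in it. A cam on it frees the lid somewhere between 0.5 and 1.0 rad.
- lid (a joint): Opening angle of the sprung lid, rad: 0 = shut, 0.25 = popped up (its free edge, 90 mm from the hinge, about 22 mm higher). The lock's cam holds it within 0.03 of shut until the barrel frees it; then it springs up by itself and stays up.
- key_bow (a point): Loose flat key, about 50 g, upright. This point: middle of its black bow, 27 mm above the collar's underside; x along the blade's width, y across its thickness, z up. Bow: flats 10 mm apart in y, 26 to 33 mm wide, to 44 mm above the collar's underside. Collar 16 mm dia. Below it: round neck 5 mm dia, 7.5 mm long, then blade 18 x 5 mm, square-ended, its end 19 mm below the collar. Same either way round.
- stand_slot (a point): Mouth of the key stand's slot, 30 mm above the bench: middle of the slot, x along its length. Slot 22 x 9 mm, 23 mm deep. The key rests in it with its blade along x and its collar's underside on the stand's top, key_bow then 27 mm above this point.
- stand: Fixed aluminium key stand, block 52 (x) x 40 (y) x 30 mm on a 66 x 54 mm foot plate; origin: centre of its underside, z up, x along the slot. The key stands in it at the start.
- driver_b: Bystander: orange-handled screwdriver, 182 mm, lying at the right; leave alone.
- plug_gauge: Bystander: plug gauge, 112 mm, lying at the back left; leave alone.
- oiler: Bystander: oil bottle, 42 mm dia, 157 mm tall, standing at the back left; leave alone.
- caliper: Bystander: digital caliper, 236 mm, lying at the right; leave alone.
- deburr_tool: Bystander: deburring tool, 142 mm, lying at the left; leave alone.
- marker: Bystander: marker pen, 135 mm, lying along the bench's front edge; leave alone.
- brush: Bystander: small brush, 85 mm, lying at the left; leave alone.
- ring_13: Bystander: machined flanged ring, 132 mm dia, 40 mm high, lying at the back right; leave alone.

How it is judged:
On the way, in this order (a step that is already met when the one before it is completed fails the run):
1. The key is in the lock, collar down to within 2.5 mm, the lid still shut (z of key_bow in the frame of case below 0.0855 m and horizontal distance between key_bow and lock_hole below 0.008 m and angle between key_bow's own z axis and vertical below 0.12 rad and value of joint lid below 0.1 rad), for 0.1 s.
2. Turned with the key, the barrel has let the lid spring up (value of joint lid above 0.2 rad and value of joint barrel above 0.4 rad and z of key_bow in the frame of case below 0.095 m and horizontal distance between key_bow and lock_hole below 0.01 m), for 0.1 s.
3. The barrel is back home and the key is drawn clear of the lock (value of joint barrel below 0.25 rad and z of key_bow in the frame of case above 0.106 m and value of joint lid above 0.2 rad), for 0.1 s.
At the end, for the whole second after the job is handed in: The lid is up (over 0.2 rad), the barrel is home (within 0.25 rad), and the key stands upright (within 0.1 rad) in the stand's slot, within 4 mm of its middle, its collar down to within 2.5 mm, let go and at rest (value of joint lid above 0.2 rad and value of joint barrel below 0.25 rad and horizontal distance between key_bow and stand_slot below 0.004 m and z of key_bow in the frame of stand between 0.0545 and 0.0595 m and angle between key_bow's own z axis and vertical below 0.1 rad); the robot touches nothing.
It fails at once if the case, its lock or its lid is pushed, pulled or wrung with more than 30 N (contact force between case and anything else above 30 N).
It fails at once if the key is dropped or tipped over (more than 0.6 rad) (angle between key_bow's own z axis and vertical above 0.6 rad).
It fails at once if another thing on the bench is shifted by more than 15 mm (distance of any of driver_b, plug_gauge, oiler, caliper, deburr_tool, brush, ring_13, marker from where it was at the start of the episode above 0.015 m).
It also fails if it takes over 72 s, if anything falls off the work surface, if the arm or the gripper's body presses on something with over 40 N, if the wrist force passes 120 N, or if a joint passes its speed limit or range.

ROBOT

A 6-joint arm with a two-finger parallel gripper is mounted at the origin on a cart in front of the work surface, level with it; the furniture and walls round the work are solid. World frame = base frame: x ahead of the robot, y to its left, z up, the work surface at z = 0. Lengths are in m, angles in rad, forces in N, time in s.
With the tool pointing down it reaches from about 0.325 to 0.775 m from the base axis. Payload 5.5 kg.
Tool frame: the origin (TCP) lies at the very end of the fingers, on their centre line; the grasp point (between the pads) lies 19 mm behind it (manip.grip_depth is the z of the grasp point in the tool frame, in m); z points along the fingers, y is the line along which they close (so a half turn about z gives the same grasp; the last joint's range is limited). The gripper opens to 85 mm and grips with 20 to 120 N. Pads are 22 mm wide; open, the fingers measure 114 mm over their backs; the gripper's body (76 mm by 85 mm) begins 54 mm behind the grasp point. The pads swing forward as they close: fully open they stand 13 mm farther back than shut.
Start: joints at [-1.246, 0.091, 1.231, -0, 1.82, -0.057], TCP at [0.224, -0.557, 0.231] pointing down, gripper open.
Joint ranges: [-2.87, 2.87], [-0.86, 2.18], [0.17, 2.46], [-1.51, 4.65], [0.06, 2.69], [-2.65, 2.65]. Speed limits (rad/s): [2.57, 2.57, 3.01, 3.14, 3.14, 3.14].

INTERFACE

Orientations are given as a rotation vector (axis times angle).
In Python, from bench import manip, imaging gives the robot as it stands.
- The arm moves only by the tool apply_moves, never from a script. Its argument "targets" is text: rows parted by semicolons, each of 4 numbers parted by spaces: the shift along the world's x, y, z scaled (see below), then the turn about the world's z scaled (see below). In form: dx dy dz turn; .... A call has 1 to 8 rows; each row is the pose to reach, as a shift and turn from the pose commanded when the call began; what a row does not reach only later rows make up. The controller multiplies each number of a shift by 150 mm and each number of a turn by 2 rad. A row lasts 1/12 s, in which the tool goes at most 41.7 mm and 7.16 degrees, less where a joint would pass 70% of its speed; a pose out of reach is approached as far as the arm can. A call with a number of a shift or a turn outside -1 to 1 is refused whole. A call with a gripper value outside its range is refused whole. "fingers" is the closure, from 0 (fully open) to 1 (shut), set as the call begins (left out, the last holds). The fingers move at their own pace and stop on an object; the grip force is fixed at half the most. Time passes only in rows, so rows that repeat a pose let the fingers close. It gives the time, the measured TCP pose, the force, the opening and the grip force at its end, in the units of the state.
- manip.get_obs(): the state, without advancing time (a new reading comes with each control period).
- imaging.capture(name): name is "side" or "top" or "wrist"; returns a dict with "frame" (384x512x3 uint8, red, green, blue), "mtx" (3x3 intrinsics, pixels), "world_from_camera" (4x4, takes a point from camera to world coordinates). Camera axes: x right, y up, looking along -z (the intrinsics and any distortion apply to the point x, -y, -z); pixel columns grow to the right and rows downward; lengths in m; the calibration is good to about 2 mm. A picture is of the moment at which its call begins. There is no depth.
- manip.sign_off(): hands the job in; it is judged then, once.
The state is a dict: "time_s": time; "joint_positions": joint angles; "dq": joint speeds; "effort": joint torques, N m; "eef_pos": TCP position; "tcp_rot": TCP orientation; "contact_force": force on the tool from outside, world axes, zero at the start; "moment": the same for the moment, N m; "finger_gap": finger opening in m; "grip_force": force on a finger pad.
Only numpy, scipy, OpenCV 4.12 (cv2) and the standard library are available. Lean on these libraries where they do the work, as an engineer would, in place of code of your own. Each camera call takes 0.05 s, during which the arm holds its last target. There are 200 camera calls.

## Working session

There is one attempt and no reset: what is moved stays moved. The work goes in short steps, Python scripts to look and compute and a tool call to move; the robot and the scene stay as the last step left them, time stands still between calls to the robot, and variables do not carry over. Pictures are saved under pics/ and viewed, at most 13 in all, crops included, and the job is handed in when it is done.

Besides the shell and the picture viewer there is one more tool, called after "Call:" as name(argument=value, ...) on one line, values as JSON. apply_moves: Moves the arm, as the interface text tells. Its arguments: {"type":"object","properties":{"targets":{"type":"string"},"fingers":{"type":"number"}},"required":["targets"]}

```bash
mkdir -p pics; ls; cat > h.py <<'E'
import numpy as np, cv2
from bench import manip, imaging
def cap(n,f=None):
    c=imaging.capture(n)
    if f: cv2.imwrite('pics/'+f, c['frame'][:,:,::-1])
    return c
def ray(c,u,v):
    K=c['mtx'];T=c['world_from_camera']
    d=np.linalg.solve(K,[u,v,1.]);d=T[:3,:3]@(d*[1,-1,-1])
    return T[:3,3],d/np.linalg.norm(d)
def onz(c,u,v,z):
    o,d=ray(c,u,v);return o+d*(z-o[2])/d[2]
def tri(rs):
    A=0;b=0
    for o,d in rs:
        P=np.eye(3)-np.outer(d,d);A=A+P;b=b+P@o
    p=np.linalg.solve(A,b)
    return p,[np.linalg.norm((np.eye(3)-np.outer(d,d))@(p-o)) for o,d in rs]
def proj(c,p):
    T=c['world_from_camera'];q=T[:3,:3].T@(np.asarray(p)-T[:3,3]);q=q*[1,-1,-1];q=c['mtx']@q
    return q[:2]/q[2]
E
python3 - <<'E'
from h import *
a=cap('side');b=cap('top')
im=np.vstack([a['frame'],b['frame']])[:,:,::-1]
cv2.imwrite('pics/a.png',a['frame'][:,:,::-1]);cv2.imwrite('pics/b.png',b['frame'][:,:,::-1])
for c in(a,b): print(c['mtx'].round(1),c['world_from_camera'].round(3), c.keys())
print(manip.get_obs(), manip.grip_depth)
E
```

```text
pics
[[351.8   0.  249.6]
 [  0.  351.8 191. ]
 [  0.    0.    1. ]] [[ 1.     0.012 -0.025  0.509]
 [-0.028  0.361 -0.932 -0.934]
 [-0.002  0.932  0.361  0.44 ]
 [ 0.     0.     0.     1.   ]] dict_keys(['frame', 'mtx', 'world_from_camera'])
[[361.9   0.  262.8]
 [  0.  361.9 185.2]
 [  0.    0.    1. ]] [[-0.132  0.961 -0.242  0.319]
 [-0.991 -0.13   0.026 -0.032]
 [-0.007  0.243  0.97   1.024]
 [ 0.     0.     0.     1.   ]] dict_keys(['frame', 'mtx', 'world_from_camera'])
{'time_s': 0.1, 'joint_positions': array([-1.24569842e+00,  9.18129334e-02,  1.23178549e+00,  3.74233411e-06,
        1.81978155e+00, -5.67232960e-02]), 'dq': array([-0.00083705, -0.00214369, -0.00300403, -0.00105293, -0.00054638,
        0.00014794]), 'effort': array([ 1.31007979e-03, -4.60217071e+01, -4.19219255e+01, -1.04727392e-04,
        1.06012067e-02,  3.15823127e-05]), 'eef_pos': array([ 0.22347324, -0.55656067,  0.23023504]), 'tcp_rot': array([-3.08277589e+00, -5.95791948e-01,  3.69747940e-04]), 'contact_force': array([ 0.09211155, -0.51920129, -0.70875435]), 'moment': array([ 0.02142605,  0.03417278, -0.02860234]), 'grip_force': 0.0, 'finger_gap': 0.08543726105906313} -0.0187
```

View pics/a.png

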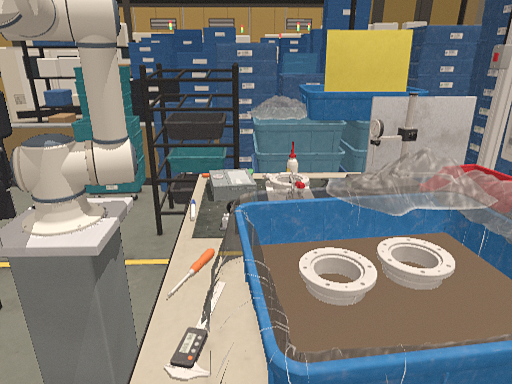

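View pics/b.png

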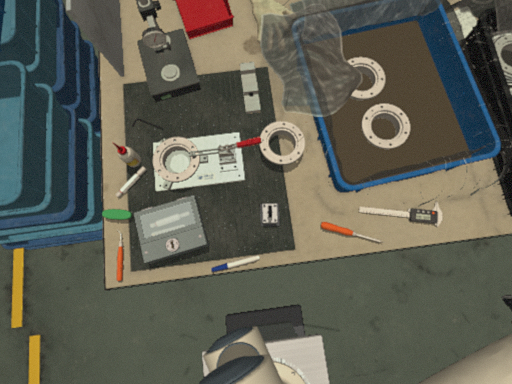

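The side view shows the case at about (235,182) and the key or stand near (228,212). In the top view the stand and key are at (269,213), the lock face is at (172,245), and the case spans about (134,197)–(208,265).

```bash
python3 - <<'E'
from h import *
a=cap('side');b=cap('top')
print('key/stand',onz(b,269,213,.03),'lock',onz(b,172,245,.056))
for u,v in((134,212),(196,197),(207,251),(138,265)): print(onz(b,u,v,.05).round(3))
def up(c,x0,x1,y0,y1,k): return cv2.resize(c['frame'][y0:y1,x0:x1,::-1],None,fx=k,fy=k,interpolation=cv2.INTER_CUBIC)
A=up(b,120,290,185,275,4.6)
B=up(a,185,265,165,240,3.5)
W=np.zeros((A.shape[0]+B.shape[0],max(A.shape[1],B.shape[1]),3),np.uint8)
W[:A.shape[0],:A.shape[1]]=A;W[A.shape[0]:,:B.shape[1]]=B
W=W[:600,:800];print(W.shape,A.shape);cv2.imwrite('pics/c.png',W)
E
```

```text
key/stand [ 0.48516461 -0.06506123  0.03      ] lock [0.43006591 0.20238051 0.056     ]
[0.534 0.3   0.05 ]
[0.553 0.129 0.05 ]
[0.403 0.113 0.05 ]
[0.391 0.297 0.05 ]
(600, 782, 3) (414, 782, 3)
```

View pics/c.png

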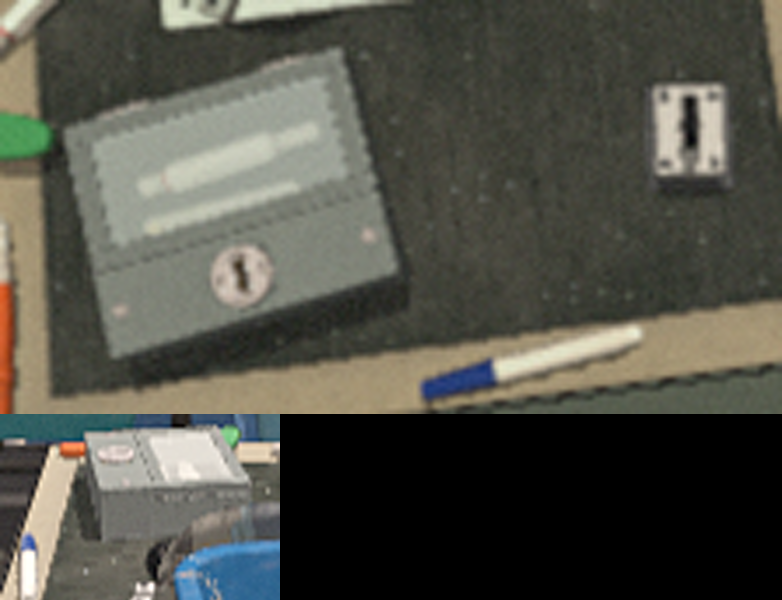

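Call:
apply_moves(targets="0.67 1 0.13 0.45;0.67 1 0.13 0.45;0.67 1 0.13 0.45;0.67 1 0.13 0.45;0.67 1 0.13 0.45;0.67 1 0.13 0.45;0.67 1 0.13 0.45;0.67 1 0.13 0.45")

```text
time_s: 0.87
eef_pos: [0.3244, -0.4063, 0.2508]
tcp_rot: [2.512, 1.886, -0.0]
contact_force: [0.3, -0.3, -0.4]
finger_gap: 0.0855
grip_force: 0.0
```

Call:
apply_moves(targets="0.5 1 0 0.45;0.5 1 0 0.45;0.5 1 0 0.45;0.5 1 0 0.45;0.5 1 0 0.45;0.5 1 0 0.45;0.5 1 0 0.45;0.5 1 0 0.45")

```text
time_s: 1.53
eef_pos: [0.3991, -0.2566, 0.2506]
tcp_rot: [-1.446, -2.788, -0.0]
contact_force: [0.0, -0.1, 0.1]
finger_gap: 0.0854
grip_force: 0.0
```

Call:
apply_moves(targets="0.35 1 0 0.41;0.35 1 0 0.41;0.35 1 0 0.41;0.35 1 0 0.41;0.35 1 0 0.41;0.35 1 0 0.41;0.35 1 0 0.41;0.35 1 0 0.41")

```text
time_s: 2.2
eef_pos: [0.4516, -0.1068, 0.2506]
tcp_rot: [-0.223, -3.133, -0.0]
contact_force: [0.2, 0.5, -0.5]
finger_gap: 0.0858
grip_force: 0.0
```

```bash
python3 - <<'E'
from h import *
o=manip.get_obs();print(o['time_s'],o['eef_pos'],o['tcp_rot'],o['joint_positions'])
w=cap('wrist','d.png');print(w['mtx'],w['world_from_camera'].round(3));print(proj(w,[.485,-.065,.05]))
E
```

```text
2.2 [ 0.45156756 -0.10684417  0.25058382] [-2.22584666e-01 -3.13330338e+00 -9.42515369e-05] [-3.05646194e-01 -2.68802981e-01  1.53535026e+00 -3.46818540e-05
  1.87544175e+00 -1.73461451e+00]
[[334.96951919   0.         256.14094854]
 [  0.         334.96951919 196.8246046 ]
 [  0.           0.           1.        ]] [[ 0.142 -0.937 -0.318  0.37 ]
 [ 0.99   0.134  0.047 -0.097]
 [-0.002 -0.321  0.947  0.394]
 [ 0.     0.     0.     1.   ]]
[301.14230977 190.77024662]
```

View pics/d.png

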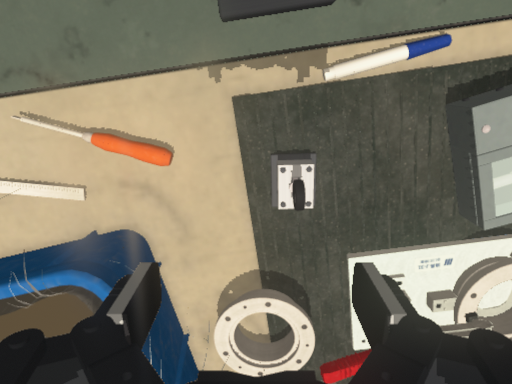

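The wrist view shows the stand's white top at about (275–314, 163–210) with the black bow leaning over it at (298,193). I'll move closer and measure from both places.

```bash
cat >> h.py <<'E'
def stand(c,box):
    x0,x1,y0,y1=box
    f=c['frame'][y0:y1,x0:x1].astype(int)
    m=((f.min(2)>165)).astype(np.uint8)
    m=cv2.morphologyEx(m,cv2.MORPH_CLOSE,np.ones((5,5)))
    cs,_=cv2.findContours(m,0,2);k=max(cs,key=cv2.contourArea)
    r=cv2.minAreaRect(cv2.convexHull(k));p=cv2.boxPoints(r)+[x0,y0]
    return p
E
python3 - <<'E'
from h import *
w=cap('wrist');p=stand(w,(255,335,140,225));np.save('p1.npy',np.array([ray(w,*q) for q in p]))
q=np.array([onz(w,*x,.03) for x in p]);print(p.round(1),q.round(4),q.mean(0),np.linalg.norm(np.diff(q,axis=0),axis=1))
E
```

```text
[[277.4 165. ]
 [292.  164.6]
 [293.2 208. ]
 [278.6 208.4]] [[ 0.4582 -0.0865  0.03  ]
 [ 0.4601 -0.0704  0.03  ]
 [ 0.5113 -0.0747  0.03  ]
 [ 0.5094 -0.0915  0.03  ]] [ 0.48475578 -0.08077498  0.03      ] [0.01616624 0.05145034 0.01688333]
```

Call:
apply_moves(targets="0.1 0.3 -0.4 0;0.1 0.3 -0.4 0;0.1 0.3 -0.4 0;0.1 0.3 -0.4 0")

```text
time_s: 2.63
eef_pos: [0.4657, -0.0614, 0.1888]
tcp_rot: [-0.223, -3.13, -0.001]
contact_force: [0.8, -0.7, 1.2]
finger_gap: 0.0857
grip_force: 0.0
```

```bash
python3 - <<'E'
from h import *
o=manip.get_obs();print(o['time_s'],o['eef_pos'])
w=cap('wrist','e.png');c=[.485,-.065];print(proj(w,c+[.03]))
P=[proj(w,[c[0]+i*.026,c[1]+j*.02,.03]) for i in(-1,1) for j in(-1,1)];print(np.round(P))
E
```

```text
2.6333 [ 0.46568213 -0.06141377  0.18878662]
[257.57600835 197.17958924]
[[232. 174.]
 [275. 168.]
 [241. 225.]
 [282. 220.]]
```

View pics/e.png

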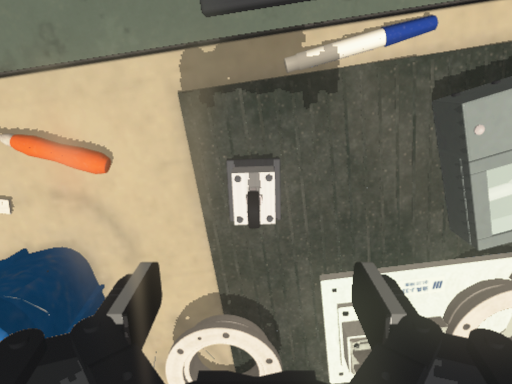

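The stand's top face now has corners at about (231,172), (275,171), (278,224), (235,225). The bow's end is at (253,210).

```bash
cat >> h.py <<'E'
def stand2(f,box,t=165):
    x0,x1,y0,y1=box
    m=(f[y0:y1,x0:x1].min(2)>t).astype(np.uint8)
    n,l,s,_=cv2.connectedComponentsWithStats(m)
    pts=np.argwhere(np.isin(l,[i for i in range(1,n) if s[i,4]>40]))[:,::-1].astype(np.float32)
    p=cv2.boxPoints(cv2.minAreaRect(pts))+[x0,y0]
    i=np.argmin(p.sum(1));return np.roll(p,-i,0)
def bow(f,box,t=45):
    x0,x1,y0,y1=box
    m=(f[y0:y1,x0:x1].max(2)<t).astype(np.uint8)
    n,l,s,c=cv2.connectedComponentsWithStats(m);i=1+np.argmax(s[1:,4])
    pts=np.argwhere(l==i)[:,::-1].astype(np.float32)
    p=cv2.boxPoints(cv2.minAreaRect(pts))+[x0,y0];return p,s[i,4]
E
python3 - <<'E'
from h import *
w=cap('wrist');f2=w['frame'];f1=cv2.imread('pics/d.png')[:,:,::-1]
# w1 pose: from tcp frame relation
T2=w['world_from_camera'];w1=dict(w);T1=np.array(T2);T1[:3,3]+=np.array([.45156756,-.10684417,.25058382])-[.46568213,-.06141377,.18878662];w1['world_from_camera']=T1
p1=stand2(f1,(262,330,150,220));p2=stand2(f2,(218,292,162,235))
print(p1.round(1),p2.round(1))
for a,b in zip(p1,p2):
    P,e=tri([ray(w1,*a),ray(w,*b)]);print(P.round(4),np.round(e,4),onz(w,*b,.03).round(4),onz(w1,*a,.03).round(4))
q=np.array([onz(w,*b,.03) for b in p2]);d=q[3]-q[0]+q[2]-q[1];print('centre',q.mean(0),'yaw',np.degrees(np.arctan2(d[1],d[0])))
print('sizes',np.linalg.norm(q[1]-q[0]),np.linalg.norm(q[3]-q[0]))
print('bow',bow(f1,(288,308,165,212)),bow(f2,(240,268,165,232)))
print('bowpred',[proj(w,q.mean(0)+[0,0,h]) for h in(.0,.027,.044)])
E
```

```text
[[278. 164.]
 [313. 164.]
 [313. 208.]
 [278. 208.]] [[231.8 171. ]
 [274.9 169.5]
 [276.8 220.9]
 [233.6 222.5]]
[ 0.458  -0.0862  0.0297] [0.0001 0.0001] [ 0.4579 -0.0861  0.03  ] [ 0.458  -0.0862  0.03  ]
[ 0.4661 -0.0458  0.017 ] [0.0007 0.0007] [ 0.4621 -0.0461  0.03  ] [ 0.4635 -0.0476  0.03  ]
[ 0.5209 -0.0505  0.0151] [0.0007 0.0007] [ 0.5138 -0.0507  0.03  ] [ 0.5158 -0.0522  0.03  ]
[ 0.5089 -0.0926  0.0321] [0.0003 0.0003] [ 0.5095 -0.0929  0.03  ] [ 0.51   -0.0925  0.03  ]
centre [ 0.48582603 -0.06897385  0.03      ] yaw -6.3272741940764625
sizes 0.04027032723552712 0.05202783930496272Traceback (most recent call last):
  File "<stdin>", line 11, in <module>
  File "h.py", line 40, in bow
    n,l,s,c=cv2.connectedComponentsWithStats(m);i=1+np.argmax(s[1:,4])
                                                    ~~~~~~~~~^^^^^^^^^
    return _wrapfunc(a, 'argmax', axis=axis, out=out, **kwds)
    return bound(*args, **kwds)
ValueError: attempt to get argmax of an empty sequence
```

Call:
apply_moves(targets="0.133 -0.05 -0.5 0.016;0.133 -0.05 -0.5 0.016;0.133 -0.05 -0.5 0.016;0.133 -0.05 -0.5 0.016")

```text
time_s: 3.07
eef_pos: [0.4857, -0.07, 0.1155]
tcp_rot: [-0.173, -3.134, -0.0]
contact_force: [1.3, 1.0, 1.0]
finger_gap: 0.0856
grip_force: 0.0
```

```bash
python3 - <<'E'
from h import *
o=manip.get_obs();print(o['time_s'],o['eef_pos'],o['tcp_rot'])
w=cap('wrist','f.png');f=w['frame']
c=proj(w,[.4858,-.069,.03]);x,y=c.astype(int);print(c)
p2=stand2(f,(x-38,x+38,y-45,y+45));print(p2.round(1))
q=np.array([onz(w,*b,.03) for b in p2]);d=q[3]-q[0]+q[2]-q[1];print('centre',q.mean(0),'yaw',np.degrees(np.arctan2(d[1],d[0])))
print('sizes',np.linalg.norm(q[1]-q[0]),np.linalg.norm(q[3]-q[0]))
t=proj(w,[.4858,-.069,.074]);print('bowtop pred',t)
# bow top black within
for v in range(int(t[1])-28,int(t[1])+29,4):
    r=f[v,x-30:x+30].max(1);k=np.where(r<70)[0]+x-30;print(v,k.min() if len(k) else '',k.max() if len(k) else '',len(k))
E
```

```text
3.0667 [ 0.48573811 -0.07003264  0.1155078 ] [-1.72909112e-01 -3.13400885e+00 -4.25463600e-04]
[260.36830131 203.5924586 ]
[[232. 169.]
 [289. 169.]
 [289. 236.]
 [232. 236.]]
centre [ 0.48584196 -0.06891215  0.03      ] yaw -6.097392592941894
sizes 0.03993861456966577 0.05158788519368131
bowtop pred [261.09948779 228.36000796]
200   0
204   0
208   0
212   0
216   0
220   0
224   0
228   0
232   0
236   0
240   0
244   0
248   0
252   0
256   0
```

View pics/f.png

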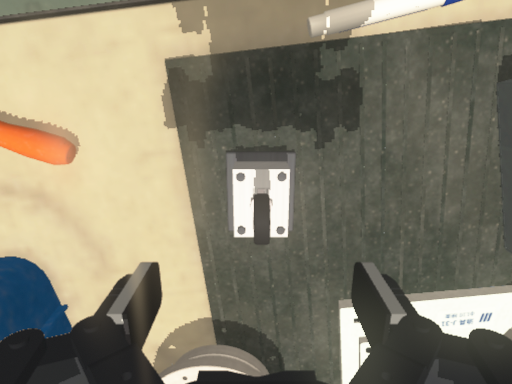

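The bow is upright at columns 253–270, rows 192–243, centred where predicted. Next I descend and grip.

Call:
apply_moves(targets="0 0.007 -0.25 0;0 0.007 -0.4 0;0 0.007 -0.49 0;0 0.007 -0.49 0;0 0.007 -0.49 0")

```text
time_s: 3.53
eef_pos: [0.4875, -0.0687, 0.045]
tcp_rot: [0.17, 3.134, -0.001]
contact_force: [-0.0, -0.1, 0.2]
finger_gap: 0.0856
grip_force: 0.0
```

Call:
apply_moves(targets="0 0 0 0;0 0 0 0;0 0 0 0;0 0 0 0;0 0 0 0;0 0 0 0;0 0 0 0;0 0 0 0", fingers=1)

```text
time_s: 4.2
eef_pos: [0.4866, -0.0682, 0.0426]
tcp_rot: [0.169, 3.137, -0.0]
contact_force: [-1.4, 0.3, 1.9]
finger_gap: 0.0085
grip_force: 59.2
```

Call:
apply_moves(targets="0 0 0.1 0;0 0 0.3 0;0 0 0.55 0;0 0 0.8 0;0 0 0.95 0;0 0 0.95 0")

```text
time_s: 4.7
eef_pos: [0.4886, -0.0687, 0.1914]
tcp_rot: [0.169, 3.127, -0.003]
contact_force: [-0.5, -0.0, 0.3]
finger_gap: 0.0092
grip_force: 58.8
```

Call:
apply_moves(targets="-0.1 0.2 0 0;-0.15 0.45 0 0.05;-0.2 0.7 0 0.09;-0.2 0.9 0 0.09;-0.2 0.9 0 0.09")

```text
time_s: 5.12
eef_pos: [0.4556, 0.0711, 0.1838]
tcp_rot: [0.122, -3.138, -0.004]
contact_force: [0.8, -0.7, 0.1]
finger_gap: 0.0089
grip_force: 59.0
```

Call:
apply_moves(targets="-0.1 0.25 0 0;-0.15 0.5 0 0;-0.18 0.75 0 0;-0.18 0.9 0 0;-0.18 0.9 0 0;-0.18 0.9 0 0")

```text
time_s: 5.62
eef_pos: [0.4292, 0.2021, 0.1836]
tcp_rot: [0.117, -3.138, 0.002]
contact_force: [-0.4, -0.6, -0.9]
finger_gap: 0.0093
grip_force: 59.1
```

```bash
python3 - <<'E'
from h import *
o=manip.get_obs();print(o['time_s'],o['eef_pos'],o['tcp_rot'],o['finger_gap'],o['contact_force'])
w=cap('wrist','g.png');print(proj(w,[.43,.202,.056]));np.save('w1.npy',w['world_from_camera'])
E
```

```text
5.6167 [0.42915439 0.20206097 0.18363302] [ 1.16610779e-01 -3.13771273e+00  1.84937708e-03] 0.009272952088968035 [-0.39842834 -0.55356089 -0.90768111]
[258.70577472 188.03890066]
```

View pics/g.png

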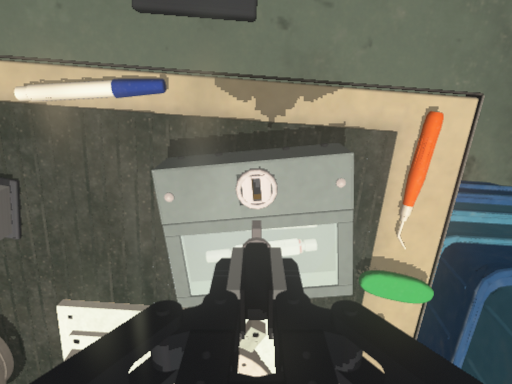

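The lock's bezel is at (257,189) with its slot visible as a dark bar standing upright in it. The deck's front edge runs (152,170)–(353,153), and the held key's blade tip is near (257,225).

```bash
cat >> h.py <<'E'
def slot(c,p,r=14,s=8):
    x,y=np.round(p).astype(int);f=cv2.resize(c['frame'][y-r:y+r+1,x-r:x+r+1],None,fx=s,fy=s,interpolation=cv2.INTER_CUBIC)
    g=f.max(2);return f,g,x-r,y-r
E
python3 - <<'E'
from h import *
w=cap('wrist')
for z,a,b in((.0515,(152,170),(353,153)),(.0515,(162,223),(353,209))):
    A=onz(w,*a,z);B=onz(w,*b,z);d=A-B;print(A.round(4),B.round(4),np.linalg.norm(d),'yaw',np.degrees(np.arctan2(d[1],d[0]))+90)
f=w['frame'];g=f.astype(int).mean(2).astype(int)
print(g[176:204,243:273:1])
E
```

```text
[0.4224 0.1101 0.0515] [0.3956 0.2771 0.0515] 0.1691233047640999 yaw 9.11951527850428
[0.4706 0.1177 0.0515] [0.4448 0.2853 0.0515] 0.16952978269440047 yaw 8.740544394645923
[[206 222 227 228 227 225 222 219 201 182 207 211 211 211 213 218 221 226
  230 231 227 221 228 228 227 227 224 218 203 177]
 [222 229 228 228 229 230 229 229 221 210 226 225 226 226 225 220 209 216
  228 232 231 231 232 229 225 223 224 221 215 203]
 [227 227 225 227 232 233 231 230 217 175 165 163 162 161 162 156 146 171
  217 232 232 232 233 232 228 224 224 224 221 216]
 [224 224 226 231 233 233 231 230 221 169  94  96 108 108 107 107 109 139
  204 233 232 232 233 232 231 228 226 224 226 223]
 [221 222 228 233 233 233 231 231 227 187  81  88 108 108 108 107 109 131
  196 233 232 231 232 232 231 230 229 222 218 226]
 [222 226 231 233 233 233 232 231 230 199  83  88 108 108 108 108 109 124
  188 232 232 231 232 233 231 230 229 224 217 226]
 [226 231 232 233 233 233 232 231 229 199  82  80  87  96 108 109 109 117
  183 234 232 231 232 232 232 230 229 227 224 226]
 [230 233 232 233 233 233 232 231 230 202  84  76  
[... 1874 characters left out ...]
 97  98  99  99 101 101
  100 170 233 232 232 233 232 231 229 223 224 228]
 [228 225 224 229 232 233 233 232 231 230 216 151 103 103 104 104 105 104
  105 170 231 233 232 233 232 230 226 225 229 228]
 [229 227 224 224 231 233 233 232 232 231 225 189 126 136 150 150 150 160
  175 195 226 232 232 232 231 227 227 230 230 227]
 [226 231 228 226 227 229 231 232 232 230 228 220 206 208 212 212 212 214
  219 218 225 234 233 229 221 229 231 231 228 218]
 [216 230 232 230 229 228 224 223 233 233 234 232 226 226 226 226 220 209
  209 197 176 188 209 219 226 230 230 227 215 190]
 [179 220 229 233 233 231 228 221 208 181 173 177 176 171 162 162 156 146
  159 173 177 205 217 225 229 228 225 213 178 170]]
```

```bash
cat >> h.py <<'E'
def slotm(c,pred,r=20):
    x,y=np.round(pred).astype(int);g=c['frame'][y-r:y+r+1,x-r:x+r+1].astype(np.float32).mean(2)
    g=cv2.resize(g,None,fx=8,fy=8,interpolation=cv2.INTER_LINEAR)
    n,l,s,cc=cv2.connectedComponentsWithStats((g<160).astype(np.uint8))
    i=min(range(1,n),key=lambda i:np.hypot(*(cc[i]-g.shape[0]/2))+1e4*(s[i,4]<1500))
    pts=np.argwhere(l==i)[:,::-1].astype(np.float32)
    t=lambda p:(p+.5)/8-.5+[x-r,y-r]
    b=t(cv2.boxPoints(cv2.minAreaRect(pts)));k=np.argmin(b.sum(1))
    return t(cc[i]),np.roll(b,-k,0)
E
python3 - <<'E'
from h import *
w=cap('wrist');c,b=slotm(w,[257,189]);print(c,b.round(1))
q=np.array([onz(w,*x,.056) for x in b]);d=q[3]-q[0]+q[2]-q[1]
print(q.round(4),'box c',q.mean(0),'centroid',onz(w,*c,.056),np.linalg.norm(q[1]-q[0]),np.linalg.norm(q[3]-q[0]),np.degrees(np.arctan2(d[1],d[0])))
o=manip.get_obs();t=o['eef_pos'];yaw=2*np.arctan2(*o['tcp_rot'][1::-1]);ax=np.array([np.cos(yaw),np.sin(yaw),0]);ay=np.array([-ax[1],ax[0],0])
print(t,np.degrees(yaw))
for z in(-.0316,-.0126):print('blade',[proj(w,t+[0,0,z]+i*.009*ax+j*.0025*ay).round(1) for i,j in((-1,-1),(-1,1),(1,-1),(1,1))])
f=w['frame'].astype(int).mean(2).astype(int);print(f[216:250:2,242:274])
E
```

```text
[257.58317975 188.70688325] [[252.2 177.9]
 [260.8 177. ]
 [263.  199.5]
 [254.4 200.4]]
[[0.4221 0.1947 0.056 ]
 [0.4209 0.2018 0.056 ]
 [0.4407 0.2052 0.056 ]
 [0.4419 0.1979 0.056 ]] box c [0.43141317 0.19990082 0.056     ] centroid [0.43129649 0.19985087 0.056     ] 0.007235988345846613 0.02006565937712141 9.486801441135418
[0.42971541 0.20057631 0.184293  ] -175.9465894387712
blade [array([263.4, 250.5]), array([254.8, 250.5]), array([263.7, 221.9]), array([254.8, 221.9])]
blade [array([264.1, 267.5]), array([254.6, 267.5]), array([264.4, 236.5]), array([254.5, 236.4])]
[[166 164 165 164 165 161 152 152 148 139 138 133 126 127 125 120 124 123
  121 126 126 124 127 127 127 130 130 132 136 141 145 147]
 [131 130 130 131 136 139 143 147 149 151 152 151 151 152 152 154 156 157
  158 158 159 158 159 158 158 158 158 158 158 159 160 161]
 [159 159 158 159 159 159 159 159 159 153 136 125 125 124 125 125 125 125
  130 147 158 158 158 158 158 158 158 158 158 159 160 160]
 [158 157 159 159 159 159 159 160 159 150 124 107 107 107 107 108 107 107
  116 141 158 158 157 158 158 158 158 158 158
[... 1043 characters left out ...]
9 199 199 200 199 199 199 200 199]
 [199 199 199 199 187 151 113 103 103 107 112 121 129 136 140 138 133 125
  116 111 109 108 113 141 180 199 199 202 206 210 213 217]
 [199 199 184 140 106 111 117 102  97 101 104 104 102 102 101 101 102 102
  103 102 101 109 123 121 112 143 206 233 232 232 232 232]
 [204 133 105 104  94  59  52  53  53  53  53  53  53  53  54  53  52  53
   52  53  53  53  53  55  73 100 113 153 214 230 229 232]
 [191 125 129 105  56  52  52  52  52  53  53  52  53  52  53  52  53  53
   52  52  53  53  53  53  55 100 140 127 161 222 231 232]
 [ 96  79  59  56  52  53  52  52  52  53  52  52  52  52  52  52  52  52
   52  52  52  52  52  52  52  55  60  67  92 110 111 110]]
```

Call:
apply_moves(targets="0.02 0.006 -0.2 0.044;0.02 0.006 -0.4 0.044;0.02 0.006 -0.51 0.044;0.02 0.006 -0.51 0.044;0.02 0.006 -0.51 0.044;0.02 0.006 -0.51 0.044")

```text
time_s: 6.27
eef_pos: [0.4334, 0.2022, 0.1099]
tcp_rot: [-0.249, 3.13, 0.001]
contact_force: [1.3, 0.3, 0.2]
finger_gap: 0.0089
grip_force: 59.0
```

```bash
python3 - <<'E'
from h import *
w=cap('wrist');o=manip.get_obs();t=o['eef_pos'];yaw=2*np.arctan2(*o['tcp_rot'][1::-1]);ax=np.array([np.cos(yaw),np.sin(yaw),0]);ay=np.array([-ax[1],ax[0],0])
print(t,o['tcp_rot'],np.degrees(yaw),o['contact_force'],o['moment'])
s=np.array([.4314,.1999,.056]);a=np.radians(9.1);cx=np.array([np.cos(a),np.sin(a),0]);cy=np.array([-cx[1],cx[0],0])
print('slot',[proj(w,s+i*.01*cx+j*.0035*cy).round(1) for i,j in((-1,-1),(-1,1),(1,-1),(1,1))])
for z in(-.0316,-.0126):print('blade',[proj(w,t+[0,0,z]+i*.009*ax+j*.0025*ay).round(1) for i,j in((-1,-1),(-1,1),(1,-1),(1,1))])
f=w['frame'];x,y=proj(w,s).astype(int);print(x,y)
cv2.imwrite('pics/i.png',cv2.resize(f[y-40:y+60,x-50:x+50,::-1],None,fx=6,fy=6,interpolation=cv2.INTER_CUBIC))
g=f.astype(int).mean(2).astype(int);np.save('g.npy',g)
for v in range(y-24,y+50,3):print(v,g[v,x-18:x+19])
E
```

```text
[0.43360571 0.2024637  0.11043066] [-2.49613599e-01  3.12849010e+00  1.28912457e-03] 189.12361696387845 [ 0.15567577 -0.1126374  -0.39716201] [ 0.0139242   0.01347726 -0.01390206]
slot [array([250.5, 202.7]), array([261.8, 202.7]), array([250.7, 231.9]), array([261.6, 231.9])]
blade [array([264.2, 251. ]), array([255.5, 251. ]), array([264.4, 222.4]), array([255.5, 222.4])]
blade [array([264.9, 268.2]), array([255.4, 268.2]), array([265.2, 237.2]), array([255.4, 237.2])]
256 217
193 [174 155 109 106 106 108 114 122 126 132 140 146 152 156 155 155 156 156
 156 156 157 157 157 157 156 153 149 144 135 129 126 119 114 110 108 107
 108]
196 [110 119 128 134 139 143 147 148 150 149 148 148 146 146 146 146 145 145
 145 145 145 145 145 145 145 146 147 148 149 150 149 149 147 144 141 133
 122]
199 [143 147 150 151 150 150 150 150 149 147 145 138 128 119 122 122 121 121
 121 121 121 121 121 119 118 130 141 145 146 148 149 149 151 151 151 152
 150]
202 [234 235 234 228 214 224 235 235 207 152 152 152 148 140 146 145 145 146
 145 145 145 145 146 139 135 150 153 153 152 152 153 152 149 146 148 14
[... 2583 characters left out ...]
52  54  53  53  53  54  53  53  52  53  53  52  53  58  82 106 106 107
 107]
256 [106 106 106 106  92  54  52  51  52  53  53  52  53  53  53  53  52  52
  53  53  52  52  52  52  51  52  52  52  52  52  51  53  77 106 106 106
 106]
259 [106 106 106 100  79  53  51  50  52  52  51  53  51  51  52  51  52  52
  52  51  52  51  51  51  51  52  52  51  52  50  50  51  68  96 105 105
 106]
262 [105 105 105  98  71  50  51  50  51  51  51  51  50  51  50  50  50  51
  50  50  51  50  51  50  50  51  50  51  50  50  50  51  61  87 104 105
 105]
265 [104 104 104  92  57  50  49  48  49  49  50  50  49  50  49  49  48  49
  49  49  49  49  49  49  49  49  48  50  49  49  48  49  56  81 104 104
 104]
```

View pics/i.png

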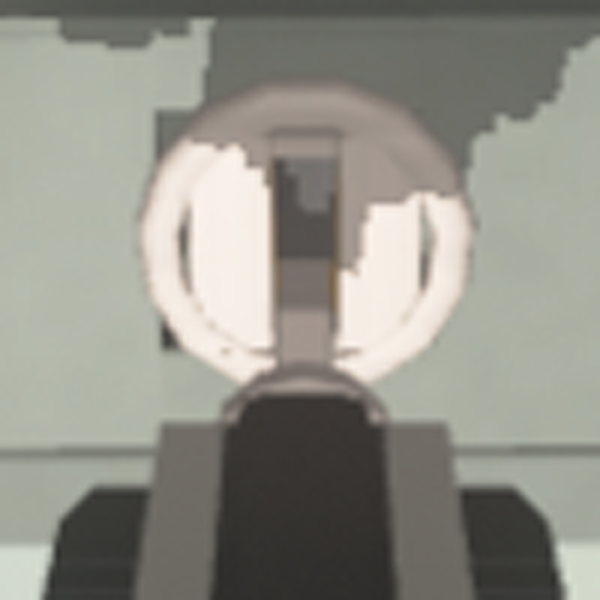

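The crop shows the blade centred in the slot across its width (blade columns 252–261, slot 251–262), with its tip about 22 mm above the face. The blade needs about 0.5 mm towards −x. Next I lower it gently.

Call:
apply_moves(targets="-0.003 0.001 -0.05 0;-0.003 0.001 -0.1 0;-0.003 0.001 -0.13 0;-0.003 0.001 -0.13 0;-0.003 0.001 -0.13 0")

```text
time_s: 6.73
eef_pos: [0.4317, 0.2027, 0.0882]
tcp_rot: [0.252, -3.13, 0.001]
contact_force: [0.3, 0.8, -0.6]
finger_gap: 0.0092
grip_force: 59.0
```

Call:
apply_moves(targets="0 0 -0.007 0;0 0 -0.013 0;0 0 -0.02 0;0 0 -0.027 0;0 0 -0.027 0")

```text
time_s: 7.15
eef_pos: [0.432, 0.2028, 0.0845]
tcp_rot: [0.251, -3.131, 0.0]
contact_force: [-0.2, -1.0, -0.4]
finger_gap: 0.009
grip_force: 59.0
```

Call:
apply_moves(targets="0 0 -0.007 0;0 0 -0.013 0;0 0 -0.02 0;0 0 -0.027 0;0 0 -0.027 0")

```text
time_s: 7.57
eef_pos: [0.4319, 0.2027, 0.0803]
tcp_rot: [0.251, -3.131, 0.0]
contact_force: [-0.3, -0.3, -0.6]
finger_gap: 0.0088
grip_force: 59.0
```

Call:
apply_moves(targets="0 0 -0.007 0;0 0 -0.013 0;0 0 -0.02 0;0 0 -0.02 0")

```text
time_s: 7.9
eef_pos: [0.4319, 0.2027, 0.0774]
tcp_rot: [0.251, -3.131, 0.0]
contact_force: [0.4, -0.1, -0.6]
finger_gap: 0.0092
grip_force: 59.0
```

Call:
apply_moves(targets="0 0 -0.007 0;0 0 -0.014 0;0 0 -0.021 0;0 0 -0.028 0;0 0 -0.035 0;0 0 -0.04 0;0 0 -0.04 0")

```text
time_s: 8.48
eef_pos: [0.4319, 0.2027, 0.0714]
tcp_rot: [0.251, -3.131, 0.0]
contact_force: [0.5, -0.2, -0.1]
finger_gap: 0.0091
grip_force: 59.0
```

Call:
apply_moves(targets="0 0 -0.005 0;0 0 -0.01 0;0 0 -0.013 0;0 0 -0.013 0")

```text
time_s: 8.82
eef_pos: [0.432, 0.2028, 0.0696]
tcp_rot: [0.251, -3.131, 0.0]
contact_force: [0.9, -0.9, -0.1]
finger_gap: 0.0091
grip_force: 59.0
```

Call:
apply_moves(targets="0 0 -0.003 0;0 0 -0.007 0;0 0 -0.007 0")

```text
time_s: 9.07
eef_pos: [0.4321, 0.2028, 0.0686]
tcp_rot: [-0.251, 3.131, 0.0]
contact_force: [0.6, 0.7, -0.2]
finger_gap: 0.0094
grip_force: 59.0
```

Call:
apply_moves(targets="0 0 -0.003 0;0 0 -0.005 0;0 0 -0.005 0")

```text
time_s: 9.32
eef_pos: [0.4321, 0.2028, 0.0685]
tcp_rot: [-0.251, 3.131, 0.0]
contact_force: [-1.5, -0.7, 5.1]
finger_gap: 0.0091
grip_force: 59.6
```

Call:
apply_moves(targets="0 0 0.003 0;0 0 0.003 -0.03;0 0 0.003 -0.06;0 0 0.003 -0.09;0 0 0.003 -0.12;0 0 0.003 -0.12")

```text
time_s: 9.82
eef_pos: [0.4321, 0.2022, 0.0685]
tcp_rot: [0.129, 3.139, -0.002]
contact_force: [-1.0, -3.1, 2.9]
finger_gap: 0.0093
grip_force: 59.7
```

```bash
python3 -c "
from h import *
o=manip.get_obs();print(o['contact_force'],o['moment'],o['eef_pos'],np.degrees(2*np.arctan2(*o['tcp_rot'][1::-1])))"
```

```text
[-1.03626242 -3.14314955  2.88350935] [-0.71479197  0.29147395  0.07623594] [0.43211673 0.202156   0.06853536] 175.30220433509024
```

Call:
apply_moves(targets="0 0 0 -0.03;0 0 0 -0.06;0 0 0 -0.09;0 0 0 -0.12;0 0 0 -0.12")

```text
time_s: 10.23
eef_pos: [0.4321, 0.2021, 0.0685]
tcp_rot: [0.501, 3.101, -0.002]
contact_force: [-2.4, -5.5, 3.4]
finger_gap: 0.009
grip_force: 59.8
```

Call:
apply_moves(targets="0 0 0 -0.03;0 0 0 -0.06;0 0 0 -0.09;0 0 0 -0.12;0 0 0 -0.12")

```text
time_s: 10.65
eef_pos: [0.432, 0.202, 0.0685]
tcp_rot: [0.868, 3.019, -0.003]
contact_force: [-2.0, -5.7, 4.8]
finger_gap: 0.009
grip_force: 59.8
```

Call:
apply_moves(targets="0 -0.003 0 -0.03;0 -0.003 0 -0.06;0 -0.003 0 -0.09;0 -0.003 0 -0.12;0 -0.003 0 -0.12")

```text
time_s: 11.07
eef_pos: [0.4319, 0.2018, 0.0685]
tcp_rot: [-1.223, -2.894, 0.002]
contact_force: [-3.0, -4.3, 4.8]
finger_gap: 0.0093
grip_force: 59.8
```

```bash
python3 - <<'E'
from h import *
a=cap('top');s=cap('side')
cv2.imwrite('pics/j.png',np.vstack([cv2.resize(a['frame'][185:275,120:220,::-1],None,fx=3.3,fy=3.3),cv2.resize(s['frame'][165:245,185:285,::-1],None,fx=3.3,fy=3.3)]))
E
```

```text
(no output)
```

View pics/j.png

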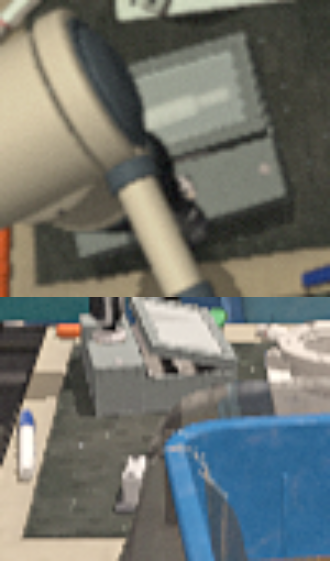

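The side crop shows the lid popped up. I'll turn back past home by the play, then to square.

Call:
apply_moves(targets="0 0 0 0.06;0 0 0 0.12;0 0 0 0.18;0 0 0 0.24;0 0 0 0.3;0 0 0 0.36;0 0 0 0.42;0 0 0 0.42")

```text
time_s: 11.83
eef_pos: [0.4323, 0.2022, 0.0685]
tcp_rot: [-0.074, 3.14, -0.0]
contact_force: [-1.2, -2.2, 3.4]
finger_gap: 0.0089
grip_force: 59.6
```

Call:
apply_moves(targets="0 0.003 0 0.03;0 0.003 0 0.06;0 0.003 0 0.06;0 0.003 0 0.06")

```text
time_s: 12.17
eef_pos: [0.4323, 0.2024, 0.0685]
tcp_rot: [-0.247, 3.131, -0.001]
contact_force: [0.2, -4.6, 4.3]
finger_gap: 0.0088
grip_force: 59.7
```

```bash
python3 -c "
from h import *
o=manip.get_obs();print(o['contact_force'],o['moment'],o['eef_pos'],np.degrees(2*np.arctan2(*o['tcp_rot'][1::-1])))"
```

```text
[ 0.22160653 -4.6192694   4.26022491] [-0.93855716  0.09660542 -0.03726964] [0.43228605 0.20242871 0.06852086] 189.00700494685012
```

Call:
apply_moves(targets="0 0 0 0.02;0 0 0 0.04;0 0 0 0.057;0 0 0 0.057;0 0 0 0.057")

```text
time_s: 12.58
eef_pos: [0.4322, 0.2025, 0.0685]
tcp_rot: [-0.425, 3.112, -0.001]
contact_force: [-0.4, -4.5, 4.3]
finger_gap: 0.0087
grip_force: 59.7
```

```bash
python3 -c "
from h import *
o=manip.get_obs();print(o['contact_force'],o['moment'],o['eef_pos'],np.degrees(2*np.arctan2(*o['tcp_rot'][1::-1])))"
```

```text
[-0.39296643 -4.5007715   4.25856424] [-0.98404023  0.07667445 -0.054211  ] [0.43224006 0.20252173 0.06850711] 195.5489542336269
```

Call:
apply_moves(targets="0 0 0 -0.03;0 0 0 -0.057;0 0 0 -0.057;0 0 0 -0.057")

```text
time_s: 12.92
eef_pos: [0.4321, 0.203, 0.0685]
tcp_rot: [-0.252, 3.131, 0.001]
contact_force: [-0.3, -3.1, 4.7]
finger_gap: 0.009
grip_force: 59.8
```

Call:
apply_moves(targets="0 0 0.01 0;0 0 0.02 0;0 0 0.03 0;0 0 0.04 0;0 0 0.05 0;0 0 0.05 0")

```text
time_s: 13.42
eef_pos: [0.4321, 0.2029, 0.0761]
tcp_rot: [-0.252, 3.131, 0.0]
contact_force: [-0.3, -1.3, 0.1]
finger_gap: 0.0089
grip_force: 59.0
```

Call:
apply_moves(targets="0 0 0.015 0;0 0 0.03 0;0 0 0.045 0;0 0 0.06 0;0 0 0.075 0;0 0 0.09 0;0 0 0.1 0;0 0 0.1 0")

```text
time_s: 14.08
eef_pos: [0.4323, 0.2029, 0.0914]
tcp_rot: [-0.251, 3.131, 0.0]
contact_force: [-0.0, 0.2, -0.5]
finger_gap: 0.0095
grip_force: 59.0
```

Call:
apply_moves(targets="0 0 0.1 0;0 0 0.25 0;0 0 0.45 0;0 0 0.6 0;0 0 0.6 0;0 0 0.6 0")

```text
time_s: 14.58
eef_pos: [0.4328, 0.2031, 0.1824]
tcp_rot: [-0.251, 3.128, 0.001]
contact_force: [0.9, -0.4, -1.4]
finger_gap: 0.009
grip_force: 59.0
```

```bash
python3 - <<'E'
from h import *
o=manip.get_obs();print(o['contact_force'],o['eef_pos'],o['tcp_rot'])
w=cap('wrist');c,b=slotm(w,[257,189]);g=w['frame'].astype(int).mean(2).astype(int)
print(c,b.round(1));print(g[204:232:2,244:272])
E
```

```text
[ 0.91019621 -0.4405358  -1.35693516] [0.43275676 0.20307736 0.18238811] [-2.51136139e-01  3.12844457e+00  1.46308341e-03]
[254.89117409 184.71658564] [[250.8 173.4]
 [259.1 173.4]
 [259.1 196.1]
 [250.8 196.1]]
[[165 165 163 160 165 165 167 183 180 186 197 205 201 186 181 190 183 173
  168 166 167 167 167 167 166 166 167 167]
 [166 166 167 167 167 167 167 168 168 168 167 168 169 169 169 169 169 169
  169 168 168 166 167 167 166 166 167 166]
 [167 168 168 168 168 167 167 168 168 168 168 168 169 168 168 168 167 168
  168 167 167 166 166 165 167 166 166 165]
 [167 168 168 167 167 167 166 166 167 167 167 167 167 166 154 144 165 165
  165 166 166 166 166 165 166 165 165 163]
 [108 109 109 109 103  91 101 117 117 117 118 118 117 117 112 103 112 110
  110 111 111 111 111 119 133 132 132 134]
 [117 117 118 117 118 118 118 117 118 118 118 118 118 117 118 117 118 118
  117 117 117 118 117 118 117 116 113 113]
 [134 134 134 133 133 134 133 134 133 134 133 133 133 133 134 133 134 133
  134 133 134 134 133 134 133 133 134 133]
 [118 118 118 118 118 118 118 118 118 118 118 118 118 118 118 118 117 117
  117 117 118 117 117 117 117 118 118 118]
 [105 106 105 106 106 106 106 107 109 108 108 109 109 109 109 108 108 106
  106 106 106 106 106 106 106 106 106 106]
 [ 87  87  87  88  88  87  87  91 100 106 106 106 106 106 106 106 103  94
   89  88  88  88  88  88  88  87  88  88]
 [ 88  89  88  88  88  88  88  91 100 106 107 106 106 106 106 106 103  94
   88  88  88  88  89  89  89  89  89  89]
 [ 89  89  88  88  88  87  87  92 102 103 103 104 104 104 103 104 102  96
   88  88  88  88  88  90  89  89  89  88]
 [106 102  94  93  98 105 105 106 112 119 119 118 119 118 119 118 113 103
  106 106 102  94  99 108 108 110 112 112]
 [154 155 154 154 153 152 153 142 130 143 143 143 143 143 143 143 136 134
  153 153 154 155 154 155 155 156 156 157]]
```

Call:
apply_moves(targets="0.1 -0.2 0 -0.05;0.15 -0.45 0 -0.1;0.18 -0.7 0 -0.134;0.18 -0.9 0 -0.134;0.18 -0.9 0 -0.134;0.18 -0.9 0 -0.134")

```text
time_s: 15.13
eef_pos: [0.4584, 0.0665, 0.1789]
tcp_rot: [-0.174, -3.134, 0.0]
contact_force: [0.2, 0.3, -0.8]
finger_gap: 0.0088
grip_force: 59.1
```

Call:
apply_moves(targets="0.1 -0.25 0 0;0.15 -0.5 0 0;0.18 -0.75 -0.2 0;0.18 -0.906 -0.4 0;0.18 -0.906 -0.5 0;0.18 -0.906 -0.5 0;0.18 -0.906 -0.5 0")

```text
time_s: 15.72
eef_pos: [0.4852, -0.0668, 0.1042]
tcp_rot: [-0.168, -3.133, -0.002]
contact_force: [0.2, -0.4, 0.1]
finger_gap: 0.009
grip_force: 59.1
```

```bash
python3 - <<'E'
from h import *
o=manip.get_obs();print(o['contact_force'],o['eef_pos'],o['tcp_rot'],np.degrees(2*np.arctan2(*o['tcp_rot'][1::-1])))
w=cap('wrist');f=w['frame']
s=np.array([.4858,-.069,.03]);a=np.radians(-6.2);cx=np.array([np.cos(a),np.sin(a),0]);cy=np.array([-cx[1],cx[0],0])
P=np.array([proj(w,s+i*.011*cx+j*.0045*cy) for i,j in((-1,-1),(-1,1),(1,-1),(1,1))]);print('slot',P.round(1))
x,y=P.mean(0).astype(int);cv2.imwrite('pics/k.png',cv2.resize(f[y-50:y+60,x-60:x+60,::-1],None,fx=5,fy=5,interpolation=cv2.INTER_CUBIC));print(x,y)
E
```

```text
[ 0.20344798 -0.35471191  0.06334785] [ 0.48517087 -0.06684392  0.10415455] [-1.67847540e-01 -3.13323396e+00 -2.15191704e-03] -186.13281492911145
slot [[249.4 195.4]
 [262.5 195.5]
 [249.5 225.1]
 [262.3 225.1]]
255 210
```

View pics/k.png

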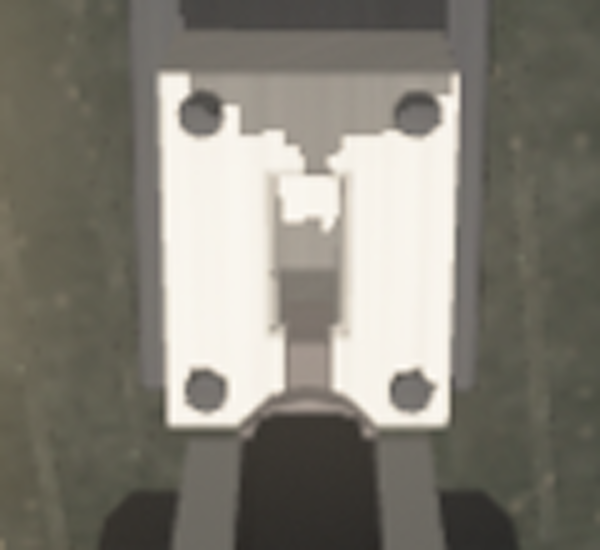

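The crop shows the blade centred across the stand's slot (slot columns 249–264, blade 251–262). x still needs about +1.8 mm by the numbers.

Call:
apply_moves(targets="0.012 -0.001 -0.1 0;0.012 -0.001 -0.2 0;0.012 -0.001 -0.233 0;0.012 -0.001 -0.233 0;0.012 -0.001 -0.233 0")

```text
time_s: 16.18
eef_pos: [0.4885, -0.0675, 0.0723]
tcp_rot: [0.167, 3.136, -0.0]
contact_force: [-0.6, 0.3, -0.4]
finger_gap: 0.009
grip_force: 59.1
```

Call:
apply_moves(targets="-0.008 0 -0.02 0;-0.008 0 -0.04 0;-0.008 0 -0.06 0;-0.008 0 -0.07 0;-0.008 0 -0.08 0;-0.008 0 -0.08 0")

```text
time_s: 16.68
eef_pos: [0.4864, -0.0683, 0.0585]
tcp_rot: [-0.169, -3.136, -0.0]
contact_force: [0.5, -0.8, 0.2]
finger_gap: 0.0092
grip_force: 59.1
```

Call:
apply_moves(targets="0 0 -0.015 0;0 0 -0.03 0;0 0 -0.045 0;0 0 -0.06 0;0 0 -0.075 0;0 0 -0.075 0")

```text
time_s: 17.18
eef_pos: [0.4863, -0.0682, 0.047]
tcp_rot: [-0.169, -3.136, -0.0]
contact_force: [-0.3, -0.6, -0.9]
finger_gap: 0.0092
grip_force: 59.1
```

In the slot without force. Now down to the collar.

Call:
apply_moves(targets="0 0 -0.01 0;0 0 -0.02 0;0 0 -0.028 0;0 0 -0.028 0")

```text
time_s: 17.52
eef_pos: [0.4865, -0.0682, 0.0432]
tcp_rot: [-0.169, -3.137, -0.0]
contact_force: [-0.8, -0.0, -0.8]
finger_gap: 0.0093
grip_force: 59.1
```

Call:
apply_moves(targets="0 0 -0.003 0;0 0 -0.005 0;0 0 -0.005 0")

```text
time_s: 17.77
eef_pos: [0.4867, -0.0683, 0.0427]
tcp_rot: [0.169, 3.137, -0.0]
contact_force: [-0.6, 1.0, -0.9]
finger_gap: 0.0093
grip_force: 59.1
```

Call:
apply_moves(targets="0 0 -0.003 0;0 0 -0.005 0;0 0 -0.005 0")

```text
time_s: 18.02
eef_pos: [0.4868, -0.0683, 0.0425]
tcp_rot: [0.169, 3.137, -0.0]
contact_force: [-2.5, 0.4, 3.5]
finger_gap: 0.0095
grip_force: 59.6
```

Call:
apply_moves(targets="0 0 0 0;0 0 0 0;0 0 0 0;0 0 0 0;0 0 0 0;0 0 0 0;0 0 0 0;0 0 0 0", fingers=0)

```text
time_s: 18.68
eef_pos: [0.4867, -0.0683, 0.042]
tcp_rot: [-0.169, -3.137, -0.0]
contact_force: [-1.0, -0.4, 0.2]
finger_gap: 0.0853
grip_force: 0.0
```

Call:
apply_moves(targets="0 0 0.1 0;0 0 0.3 0;0 0 0.55 0;0 0 0.7 0;0 0 0.7 0;0 0 0.7 0")

```text
time_s: 19.18
eef_pos: [0.4876, -0.0685, 0.1489]
tcp_rot: [0.169, 3.133, -0.001]
contact_force: [-0.5, -1.3, -0.7]
finger_gap: 0.0853
grip_force: 0.0
```

```bash
python3 - <<'E'
from h import *
o=manip.get_obs();print(o['contact_force'],o['eef_pos'],o['finger_gap'])
w=cap('wrist');a=cap('top');s=cap('side')
x,y=proj(w,[.4858,-.069,.05]).astype(int)
A=cv2.resize(w['frame'][y-60:y+60,x-60:x+60,::-1],(480,480));B=cv2.resize(a['frame'][185:275,120:290,::-1],(320,240));C=cv2.resize(s['frame'][165:245,185:291,::-1],(320,240))
cv2.imwrite('pics/l.png',np.hstack([A,np.vstack([B,C])]))
E
```

```text
[-0.45556239 -1.32768923 -0.72171863] [ 0.48760254 -0.06846128  0.14888436] 0.08532731081228563
```

View pics/l.png

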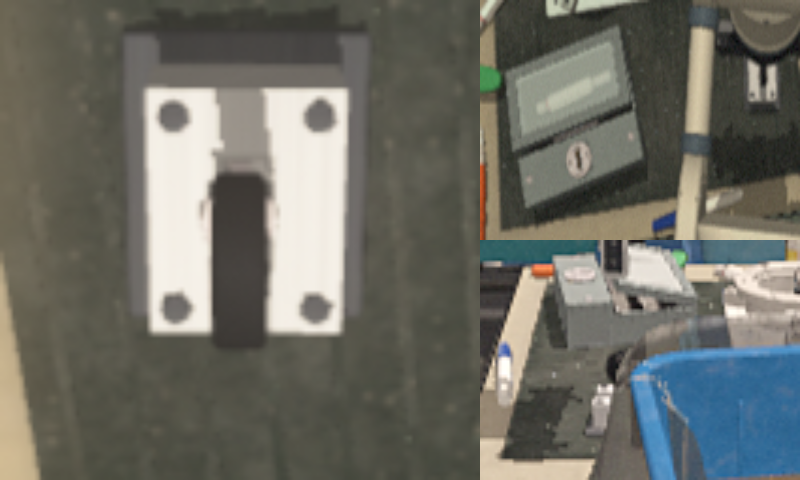

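The key stands upright and centred in its slot with the collar down, the lid is up, and the gripper is clear. Handing in.

```bash
python3 -c "
from bench import manip
print(manip.sign_off())"
```

```text
the job is handed in; nothing more can be done
None
```

The job is handed in: the key opened the lock, the lid popped up, and the key is back in its stand with its collar down and the lid left up; no judge's result was returned.

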